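# Chuck a nozzle at the laser marker and index it four clicks

## Robot

A 6-joint arm with a two-finger parallel gripper is mounted at the origin on the work surface. World frame = base frame: x ahead of the robot, y to its left, z up, the work surface at z = 0. Lengths are in m, angles in degrees, forces in N, time in s.
With the tool pointing down it reaches from about 0.325 to 0.85 m from the base axis. Payload 15.5 kg.
Tool frame: the origin (TCP) lies midway between the tips of the shut fingers; the grasp point (between the pads) lies 19 mm behind it; z points along the fingers, y is the line along which they close (so a half turn about z gives the same grasp; the last joint's range is limited). The gripper opens to 91 mm and grips with 3 to 60 N. Pads are 32 mm wide; open, the fingers measure 118 mm over their backs; the gripper's body (76 mm by 178 mm) begins 60 mm behind the grasp point.
Start: joints at [-75.315, 28.281, 77.091, -0, 74.628, -5.472], TCP at [0.215, -0.587, 0.214] pointing down, gripper open.
Joint ranges: [-166.48, 166.48], [-47.26, 123.95], [12.59, 153.08], [-70.14, 250.14], [6.76, 159.57], [-176.63, 176.63]. Speed limits (degrees/s): [108.29, 108.29, 147.25, 172.46, 172.46, 172.46].

## Interface

Orientations are given as a 3x3 rotation matrix whose columns are the frame's x, y, z axes.
In Python, from bench import ctrl gives the robot as it stands. The module is installed in compiled form; this text tells all that it offers. Calls block until the motion is done:
- ctrl.goto(position, orientation): joint-space move of the TCP to a pose.
- ctrl.move_l(position, vel=0.15, ori=None, contact_N=None): straight line of the TCP; ori=None keeps the orientation; vel is the mean speed in m/s. With contact_N (N) it stops when the force on the tool has changed by that much, and returns True; else False.
- ctrl.movej(angles): joint-space move.
- ctrl.command_gripper(opening): opening from 0.0 (shut) to 1.0 (fully open); the grip force is fixed at half the most; returns when the fingers have stopped.
- ctrl.sleep(seconds).
- ctrl.ik(position, orientation): joint angles nearest the present ones, or None.
- ctrl.read_camera(name): name is "scene" or "top" or "wrist"; returns the picture (400x640x3 uint8, blue, green, red); there is no depth.
- ctrl.camera_params(name): a dict with "fx", "fy", "cx", "cy" (pixels), "D" ([k1, k2, p1, p2, k3] as OpenCV has them; the pictures are not rectified), "pose" (4x4, takes a point from camera to world coordinates); the wrist camera has in their place "T_tool_cam" (4x4, takes a point from camera to tool coordinates, whose origin is the TCP and whose axes are the flange's). Camera axes: x right, y up, looking along -z (the intrinsics and any distortion apply to the point x, -y, -z); pixel columns grow to the right and rows downward; lengths in m; the calibration is good to about 2 mm. A picture is of the moment at which its call begins: read the wrist's pose just before it. camera_params takes no time and is no camera call.
A pose or a line that the arm cannot do raises ctrl.MotionError and nothing moves.
- ctrl.sign_off(): hands the job in; it is judged then, once.
Readings, each from a call of its own:
- ctrl.current_t(): time.
- ctrl.current_q(): joint angles.
- ctrl.current_dq(): joint speeds.
- ctrl.current_effort(): joint torques, N m.
- ctrl.current_tool_pos(): TCP position.
- ctrl.current_eef_rot(): TCP orientation.
- ctrl.current_contact_force(): force on the tool from outside, world axes, zero at the start.
- ctrl.current_wrist_torque(): the same for the moment, N m.
- ctrl.current_grip_width(): opening from 0.0 (shut) to 1.0 (fully open).
- ctrl.current_grasp_force(): force on a finger pad.
Only numpy, scipy, OpenCV 4.12 (cv2) and the standard library are available. Lean on these libraries where they do the work, as an engineer would, in place of code of your own. Each camera call takes 0.05 s, during which the arm holds its last target. There are 200 camera calls.

## Task

A hex-collared nozzle stands loose in the open three-jaw chuck of the laser marker's indexing fixture: turn the chuck's knurled sleeve clockwise (seen from above) until the jaws are tight on the nozzle, with the index lever still at home. Then take the lever by its upright handle and swing it anticlockwise exactly four clicks, which brings the next flat of the hexagon to the laser; do not run on into the fifth notch. The lever springs back if it is let go, so finish while holding its handle still in the fourth notch, and leave everything else on the bench where it is.

Things in the scene. Friction and masses are not known exactly. Their poses are not given: they have to be found in the camera images.
- fixture: Indexing fixture, bolted down: aluminium base plate 190 x 160 x 12 mm, grey housing 96 mm across, on top a notched steel index plate, lever and chuck. Origin on the bench on the vertical axis; z up, x roughly away from the robot, y roughly towards the lever, -y towards the laser lens about 220 mm away.
- chuck_axis (a point): Point fixed to the fixture on its vertical axis, at the height of the chuck's floor on which the nozzle stands: 80 mm above the bench. Axes as the fixture's.
- spindle (a point): Same place as chuck_axis but turning with the spindle (index plate, lever, chuck, sleeve, jaws, all together). Axes agree with the fixture's while the lever is at home. The index plate is 130 mm across, 45 to 53 mm above the bench, with 24 rounded teeth: one click is 15 degrees (0.2618 rad).
- pawl: Sprung steel pawl with a brass roller on the +x side of the index plate, top 59 mm above the bench, roller 68 mm from the axis; riding over the teeth it makes the clicks. Origin on the bench under its pivot, 71 mm in x and -42 mm in y from the fixture's origin. No need to touch it.
- index (a joint): Angle of spindle and lever, rad: 0 = home at its stop, grows anticlockwise from above. Notches at 0, 0.262, 0.524, 0.785, 1.047 (fourth), 1.309 (fifth), tooth crests midway between. Let go, it always springs home (0.6 to 0.75 N m plus or minus 0.3 from the roller). Travel ends at 1.65. The stop takes the reaction when the sleeve is tightened.
- handle_grip (a point): Point to grip on the lever's handle, 84 mm above the bench, 118 mm from the axis, 60 degrees anticlockwise from the fixture's x axis at home, 120 degrees in the fourth notch. Push needed across the lever: some 7 to 9 N on leaving a notch, sinking steadily to 1 to 3 N, then jumping up again as the roller drops into the next notch: that jump is the click.
- handle: The lever's handle: upright black plastic cylinder, 22 mm diameter, 48 mm tall, free to revolve about its own axis. Origin at the centre of its lower end, 54 mm above the bench, z up (x and y mean nothing). The lever arm under it is a flat steel bar 18 mm wide, 45 to 53 mm above the bench.
- sleeve (a joint): Angle of the chuck sleeve on the spindle, rad: 0 = jaws open, grows clockwise from above (tightening); starts at 0 to 0.25. Jaws close 5 mm per rad and meet the nozzle at about 1.0. Torque: 0.5 N m idle, 0.95 at 1.1, 1.4 at 1.2. Turned to 1.1 to 1.25 it is tight; past 1.1 it springs back some when let go, else it stays.
- sleeve_mid (a point): Point on the axis at the height to grip the sleeve, 82 mm above the bench. The sleeve is a steel ring with knurled flank, 56 mm outside diameter, 62 to 96 mm above the bench. Above it rise only the jaws (within 25 mm of the axis, up to 106 mm) and the nozzle (up to 122 mm).
- jaw1: One of three steel jaws, 8 mm wide, 96 to 106 mm above the bench, sliding radially in the chuck, coupled to the sleeve; 60 degrees anticlockwise from the spindle's x axis. Origin at bench level, on the axis while open (it moves inward with the jaw); x points out along the jaw, the inner face is 14 mm out.
- jaw2: Second jaw, like jaw1, at 180 degrees.
- jaw3: Third jaw, like jaw1, at 300 degrees.
- nozzle: The nozzle to be marked: stainless steel, about 0.09 kg, 41.5 mm tall, round shank 18 mm diameter for the lower 29 mm, hexagonal collar 24 mm across flats from 29 to 37 mm, short cone on top. Origin at the centre of its underside, z up; it stands loose in the chuck, up to 3 mm off the axis. Its x axis agrees with the spindle's to within 0.06 rad at the start.
- laser: Laser marker at the right of the fixture, bolted down: white scan head 100 x 115 x 125 mm and blue body 270 mm long, up to 180 mm above the bench, column to 310 mm. Origin on the bench under the front of its lens; its body extends 410 mm towards its -y. Leave alone.
- spare_nozzle: Bystander: another nozzle of the same kind, standing on the bench beyond the fixture. Origin at its underside.
- tin_a: Bystander: white tin, 103 mm diameter, 120 mm tall. Origin at its underside.
- tin_b: Bystander: another such tin.
- wrench: Bystander: combination wrench 160 mm long lying near the fixture on the robot's side. Origin at the middle of its underside.
- tape: Bystander: roll of tape lying flat, 90 mm diameter, 48 mm high. Origin at its underside.
- tin_lid: Bystander: steel tin lid, 103 mm diameter, 8 mm high. Origin at its underside.
- nozzle_box: Bystander: open cardboard box of nozzles, 100 x 80 x 35 mm. Origin at its underside.

How it is judged:
By the outcome, as a careful person would: the job done as asked, in the order asked, and still so for the second after the job is handed in, while the arm keeps its last pose, push and grip.
It also fails if it takes over 56 s, if anything falls off the work surface, if the arm or the gripper's body presses on something with over 40 N, if the wrist force passes 120 N, or if a joint passes its speed limit or range.

## Working session

There is one attempt and no reset: what is moved stays moved. The work goes in short steps, each a Python script; the robot and the scene stay as the last script left them, time stands still between calls to the robot, and variables do not carry over. Pictures are saved under pics/ and viewed, at most 10 in all, crops included, and the job is handed in when it is done.

```bash
mkdir -p pics
cat > h.py <<'E'
import numpy as np, cv2
from bench import ctrl
def snap(name,fn):
    T=np.eye(4);T[:3,3]=ctrl.current_tool_pos();T[:3,:3]=ctrl.current_eef_rot()
    im=ctrl.read_camera(name);cv2.imwrite('pics/'+fn,im)
    p=ctrl.camera_params(name)
    P=np.array(p['pose']) if 'pose' in p else T@np.array(p['T_tool_cam'])
    np.save('pics/'+fn+'.npy',P);return im,P
def ray(name,P,uv,z):
    p=ctrl.camera_params(name);K=np.array([[p['fx'],0,p['cx']],[0,p['fy'],p['cy']],[0,0,1]])
    n=cv2.undistortPoints(np.array([[uv]],float),K,np.array(p['D'],float))[0,0]
    d=P[:3,:3]@np.array([n[0],-n[1],-1]);o=P[:3,3]
    return o+d*(z-o[2])/d[2]
def proj(name,P,X):
    p=ctrl.camera_params(name);c=np.linalg.inv(P)@np.append(X,1)
    K=np.array([[p['fx'],0,p['cx']],[0,p['fy'],p['cy']],[0,0,1]])
    q=np.array([[c[0],-c[1],-c[2]]])
    return cv2.projectPoints(q,np.zeros(3),np.zeros(3),K,np.array(p['D'],float))[0][0,0]
def down(a): # tool y axis (closing line) at angle a deg in world, z down
    a=np.radians(a);y=np.array([np.cos(a),np.sin(a),0]);z=np.array([0,0,-1.]);return np.column_stack([np.cross(y,z),y,z])
E
python3 - <<'E'
from h import *
a,_=snap('scene','s0.png');b,_=snap('top','t0.png')
for n in('scene','top'):print(n,{k:np.round(v,3).tolist() for k,v in ctrl.camera_params(n).items()})
print(ctrl.camera_params('wrist'));print(np.round(ctrl.current_eef_rot(),3),ctrl.current_t())
E
```

```text
scene {'fx': 416.097, 'fy': 416.097, 'cx': 321.442, 'cy': 196.714, 'D': [-0.005, 0.0, 0.0, 0.0, 0.0], 'pose': [[0.037, -0.855, 0.518, 1.16], [0.999, 0.031, -0.019, 0.045], [-0.0, 0.518, 0.855, 1.151], [0.0, 0.0, 0.0, 1.0]]}
top {'fx': 509.516, 'fy': 509.516, 'cx': 314.033, 'cy': 197.97, 'D': [0.032, 0.0, 0.0, 0.0, 0.0], 'pose': [[0.016, 0.98, -0.196, 0.198], [-1.0, 0.016, -0.001, 0.091], [0.003, 0.196, 0.981, 1.665], [0.0, 0.0, 0.0, 1.0]]}
{'fx': 322.8271183806989, 'fy': 322.8271183806989, 'cx': 321.3187494077612, 'cy': 203.29053317022786, 'D': array([-0.02242606,  0.        ,  0.        ,  0.        ,  0.        ]), 'T_tool_cam': array([[ 2.42738588e-05,  9.69075830e-01,  2.46763116e-01,
         6.90172204e-02],
       [ 9.99999033e-01,  3.19597966e-04, -1.35347820e-03,
         3.64638700e-04],
       [-1.39048800e-03,  2.46762911e-01, -9.69074885e-01,
        -1.71746393e-01],
       [ 0.00000000e+00,  0.00000000e+00,  0.00000000e+00,
         1.00000000e+00]])}
[[ 0.939  0.345 -0.   ]
 [ 0.345 -0.939  0.001]
 [ 0.    -0.001 -1.   ]] 0.1
```

View pics/t0.png

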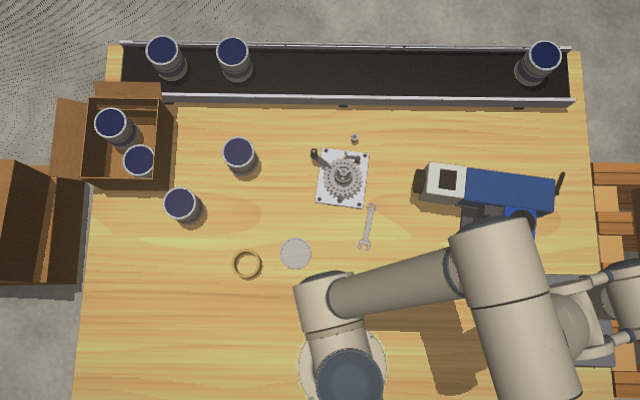

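View pics/s0.png

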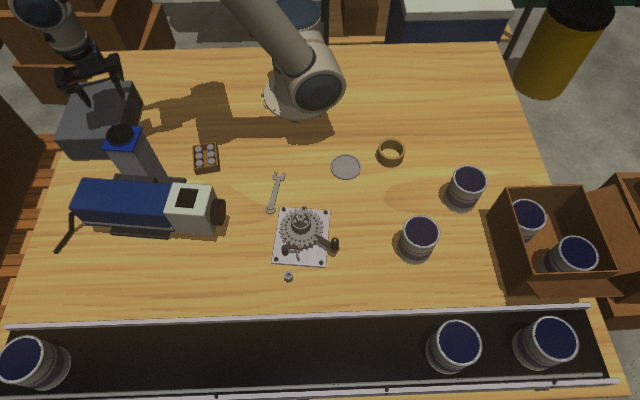

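The top view shows the fixture's axis near (343,176) and the lever handle near (314,154). The laser is on the right, with its lens near (415,182). I'll raise the arm, swing over and look with the wrist camera.

Run:
```python
from h import *
P=np.load('pics/t0.png.npy');S=np.load('pics/s0.png.npy')
print('axis',ray('top',P,(343,175),.1),ray('scene',S,(302,224),.1))
h=ray('top',P,(314,154),.1);print('handle',h,ray('scene',S,(335,241),.1))
print('corners',[ray('top',P,c,.012).round(3) for c in((322,150),(368,155),(362,208),(316,204))])
c=ray('top',P,(343,175),.1)
p=np.array(ctrl.current_tool_pos());R=ctrl.current_eef_rot()
ctrl.move_l([p[0],p[1],.45],vel=.25)
# camera is ~0.07 along tool +x and tilted
Rt=down(90) 
print(Rt)
for a in(90,-90,60,-60,0):
  print(a,ctrl.ik([c[0]-.12,c[1],.36],down(a)))
print(ctrl.current_tool_pos(),ctrl.current_t())
```

```text
axis [0.58678695 0.00184175 0.1       ] [0.6124078 0.0093383 0.1      ]
handle [0.65408837 0.09459737 0.1       ] [0.66881206 0.10016822 0.1       ]
corners [array([0.694, 0.068, 0.012]), array([ 0.679, -0.087,  0.012]), array([ 0.498, -0.066,  0.012]), array([0.509, 0.085, 0.012])]
[[-1.000000e+00  6.123234e-17  0.000000e+00]
 [ 6.123234e-17  1.000000e+00  0.000000e+00]
 [ 0.000000e+00  0.000000e+00 -1.000000e+00]]
90 [-7.10950621e+00  8.10648147e+00  8.44267184e+01 -2.54444375e-14
  8.74668001e+01 -9.71095062e+01]
-90 [-7.10950621e+00  8.10648147e+00  8.44267184e+01 -2.54444375e-14
  8.74668001e+01  8.28904938e+01]
60 [-7.10950621e+00  8.10648147e+00  8.44267184e+01 -2.54444375e-14
  8.74668001e+01 -6.71095062e+01]
-60 [-7.10950621e+00  8.10648147e+00  8.44267184e+01 -2.54444375e-14
  8.74668001e+01  5.28904938e+01]
0 [-7.10950621e+00  8.10648147e+00  8.44267184e+01 -2.54444375e-14
  8.74668001e+01 -7.10950621e+00]
[ 0.21519792 -0.58604853  0.44857452] 1.1917
```

Run:
```python
from h import *
ctrl.goto([.57,.02,.30],down(90))
im,P=snap('wrist','w0.png');print(ctrl.current_t(),ctrl.current_tool_pos())
cv2.imwrite('pics/w0c.png',im)
```

```text
3.7833 [0.57016731 0.01932787 0.30008569]
```

View pics/w0.png

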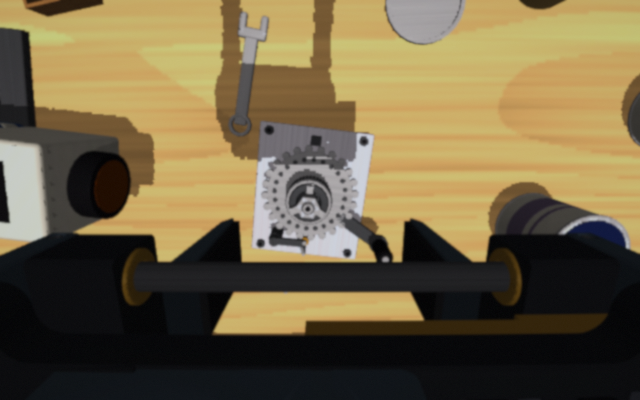

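The wrist view shows the fixture's base plate with corners near (262,122), (373,133), (352,258) and (253,248), and the handle top near (386,255). I'll enlarge it.

Run:
```python
import cv2
im=cv2.imread('pics/w0.png')[112:268,235:405]
cv2.imwrite('pics/w0z.png',cv2.resize(im,None,fx=3.8,fy=3.8,interpolation=cv2.INTER_CUBIC))
```

```text
(no output)
```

View pics/w0z.png

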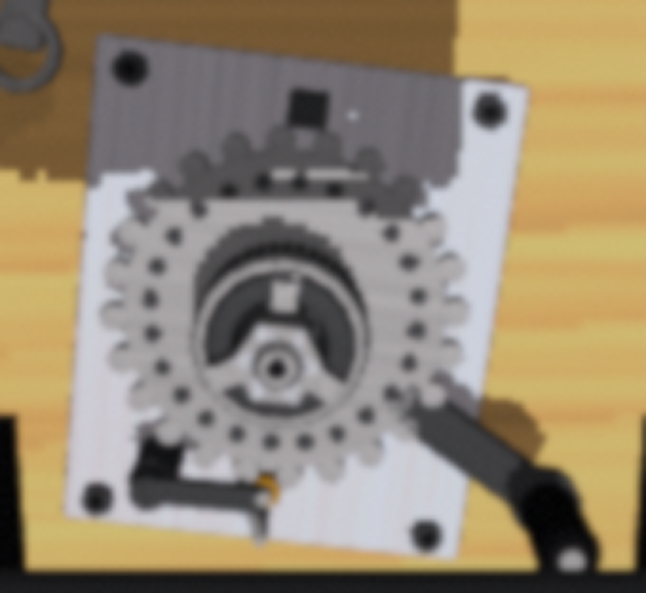

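The crop shows the plate corners at (98,35), (527,88), (457,557) and (68,515). The index plate centre is near (285,303), the sleeve's top rim centre near (280,340), and the handle's top near (572,560).

Run:
```python
from h import *
P=np.load('pics/w0.png.npy')
f=lambda u,z:ray('wrist',P,(235+u[0]/3.8,112+u[1]/3.8),z)
C=[f(c,.012) for c in((98,35),(527,88),(457,557),(68,515))]
print(np.round(C,4),'mean',np.mean(C,0),[np.linalg.norm(C[i]-C[i-1]) for i in range(4)])
print('plate',f((285,303),.053),np.linalg.norm(f((102,303),.053)-f((468,303),.053)))
print('sleeve',f((280,340),.096),np.linalg.norm(f((190,340),.096)-f((370,340),.096)))
h=f((572,560),.102);print('handle',h)
c=f((280,340),.096)
for a in((C[0]-C[3]),(C[1]-C[2])):print('x-axis yaw',np.degrees(np.arctan2(-a[1],-a[0])))
for a in((C[1]-C[0]),(C[2]-C[3])):print('yaw',np.degrees(np.arctan2(a[1],a[0]))-90)
print('handle r',np.linalg.norm((h-c)[:2]),np.degrees(np.arctan2(*(h-c)[1::-1])))
```

```text
[[ 0.5015 -0.0653  0.012 ]
 [ 0.5206  0.0916  0.012 ]
 [ 0.7069  0.0705  0.012 ]
 [ 0.6886 -0.0864  0.012 ]] mean [0.60438628 0.00258627 0.012     ] [np.float64(0.18829045975221428), np.float64(0.1580476867771726), np.float64(0.18749051096998576), np.float64(0.15790468032136312)]
plate [0.59237829 0.00331917 0.053     ] 0.12797900132539225
sleeve [0.59484271 0.00321265 0.096     ] 0.05689767289996254
handle [0.66752886 0.09796637 0.102     ]
x-axis yaw -6.42093327217732
x-axis yaw -6.462930911980727
yaw -6.965425844671884
yaw -6.675631573228472
handle r 0.1194217085020183 52.50796816847084
```

Run:
```python
from h import *
c=[.594,.003]
ctrl.goto([*c,.18],down(105))
print(ctrl.move_l([*c,.063],vel=.1,contact_N=8))
f=lambda:print(round(ctrl.current_t(),2),'F',np.round(ctrl.current_contact_force(),2),'M',np.round(ctrl.current_wrist_torque(),3),'w',round(ctrl.current_grip_width()*91,1),'g',np.round(ctrl.current_grasp_force(),1),'p',np.round(ctrl.current_tool_pos(),4))
f();ctrl.command_gripper(0.0);f();print(np.round(ctrl.current_q(),2))
```

```text
False
5.66 F [0.24 0.25 0.22] M [ 0.119 -0.133  0.002] w 91.0 g 0.0 p [0.5944 0.003  0.0636]
6.33 F [-0.54 -0.33  0.99] M [-0.027 -0.122 -0.121] w 52.8 g 30.0 p [0.594 0.003 0.063]
[  -5.47   36.11   90.31   -0.     53.58 -110.46]
```

Run:
```python
from h import *
q0=np.array(ctrl.current_q());t0=ctrl.current_t()
for d in [10,20,30,40,45,48,51,54,57,60,63,66,69]:
    q=q0.copy();q[5]+=d;ctrl.movej(q)
    m=ctrl.current_wrist_torque()[2]
    print(d,round(ctrl.current_q()[5]-q0[5],2),round(ctrl.current_t(),2),'Mz',round(m,3),'F',np.round(ctrl.current_contact_force(),1),round(ctrl.current_grip_width()*91,2))
    if abs(m)>1.05:break
```

```text
10 9.79 6.62 Mz -0.496 F [-0.1  3.   1.2] 52.82
20 19.8 6.92 Mz -0.448 F [-0.1  6.   1.3] 52.49
30 29.8 7.21 Mz -0.453 F [-0.5  8.3  0.7] 52.56
40 39.8 7.5 Mz -0.499 F [ 1.4 11.7  0.2] 52.46
45 44.78 7.75 Mz -0.513 F [ 2.2 12.5 -0.2] 52.49
48 47.76 8.0 Mz -0.151 F [ 1.8 12.7 -0.9] 52.66
51 50.75 8.25 Mz -0.13 F [ 1.2 14.5  0.8] 52.71
54 53.75 8.5 Mz -0.045 F [ 1.2 14.4 -1.9] 52.68
57 56.75 8.75 Mz -0.023 F [ 3.2 13.9 -1. ] 52.71
60 59.75 9.0 Mz 0.004 F [ 3.  15.7  0.2] 52.57
63 62.74 9.25 Mz 0.06 F [ 3.3 15.4 -0.6] 52.73
66 65.74 9.5 Mz 0.182 F [ 4.6 16.3 -1.3] 52.31
69 68.74 9.75 Mz 0.223 F [ 4.2 17.1 -2.6] 52.88
```

Run:
```python
from h import *
print(np.round(ctrl.current_tool_pos(),4),np.round(ctrl.current_wrist_torque(),3),np.round(ctrl.current_eef_rot(),3),np.round(ctrl.current_q(),2))
w,P=snap('wrist','w1.png');s,S=snap('scene','s1.png');
z=s[190:280,250:360]
z=cv2.resize(z,(580,475),interpolation=cv2.INTER_CUBIC)
cv2.imwrite('pics/c1.png',np.hstack([z[:, :],cv2.resize(w[150:350,273:363],(214,475))]))
```

```text
[0.5946 0.0046 0.063 ] [ 2.836 -0.769  0.223] [[-0.591  0.806  0.001]
 [ 0.806  0.591  0.002]
 [ 0.001  0.002 -1.   ]] [ -5.38  36.12  90.28   0.15  53.54 -41.72]
```

View pics/w1.png

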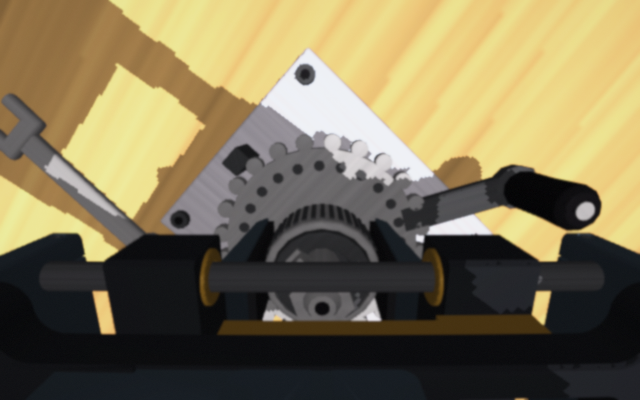

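View pics/c1.png

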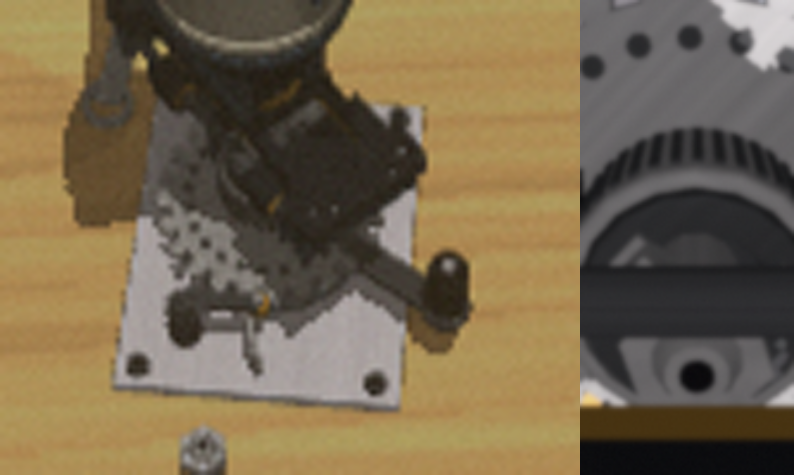

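The lever is still at home. Fy built up as it turned, which fits the true axis being about 2 mm further in +x. I'll let things settle, recentre and read the torque.

```bash
cat >> h.py <<'E'
def st(tag=''):
    print(tag,'t',round(ctrl.current_t(),2),'q6',round(ctrl.current_q()[5],2),'F',np.round(ctrl.current_contact_force(),1),'M',np.round(ctrl.current_wrist_torque(),3),'e6',round(ctrl.current_effort()[5],3),'g',np.round(ctrl.current_grasp_force(),1),'w',round(ctrl.current_grip_width()*91,2),'p',np.round(ctrl.current_tool_pos(),4))
E
python3 - <<'E'
from h import *
st();ctrl.sleep(.2);st()
q=np.array(ctrl.current_q());
for i in range(4):
    q=np.array(ctrl.current_q());q[5]=-41.47+2*(i+1)
    q[:5]=[-5.47,36.11,90.31,0,53.58];ctrl.movej(q);st('a');ctrl.sleep(.1);st('b')
E
```

```text
t 9.85 q6 -41.74 F [ 4.9 16.8 -2.2] M [ 2.864 -0.761  0.254] e6 0.248 g 30.0 w 52.73 p [0.5947 0.0046 0.0631]
 t 10.05 q6 -41.74 F [ 4.2 18.2 -2. ] M [ 2.899 -0.845  0.211] e6 0.228 g 30.0 w 52.89 p [0.5946 0.0046 0.063 ]
a t 10.3 q6 -39.73 F [ 5.3 16.1 -2. ] M [ 2.717 -0.905  0.187] e6 0.439 g 30.0 w 52.62 p [0.5948 0.0044 0.0631]
b t 10.4 q6 -39.75 F [ 5.4 15.5 -1.5] M [ 2.707 -0.907  0.154] e6 0.152 g 30.0 w 52.26 p [0.5948 0.0044 0.0631]
a t 10.65 q6 -37.74 F [ 5.9 13.5 -2.3] M [ 2.434 -1.111  0.344] e6 0.615 g 30.0 w 52.1 p [0.595  0.0043 0.0631]
b t 10.75 q6 -37.75 F [ 3.9 14.1 -2.1] M [ 2.509 -1.074  0.247] e6 0.318 g 30.0 w 52.14 p [0.595  0.0043 0.0631]
a t 11.0 q6 -35.74 F [ 6.2 13.  -2.6] M [ 2.25  -1.145  0.234] e6 0.53 g 30.0 w 51.65 p [0.5952 0.0042 0.0632]
b t 11.1 q6 -35.75 F [ 6.7 12.4 -1.5] M [ 2.26  -1.125  0.227] e6 0.236 g 30.0 w 52.23 p [0.5951 0.0041 0.0632]
a t 11.35 q6 -33.73 F [ 6.1 12.6 -1.3] M [ 2.127 -1.196 -0.04 ] e6 0.236 g 30.0 w 51.21 p [0.5952 0.0041 0.0632]
b t 11.45 q6 -33.74 F [ 6.5 12.6 -1.7] M [ 2.119 -1.146 -0.065] e6 -0.048 g 30.0 w 51.66 p [0.5953 0.0041 0.0632]
```

Torque and side force are falling although the wrist has turned 77°, so the grip may be slipping. I'll release, lift and check the jaws.

Run:
```python
from h import *
ctrl.command_gripper(1.0);st()
ctrl.move_l([.596,.003,.17],vel=.25)
ctrl.goto([.565,.003,.21],down(90))
im,P=snap('wrist','w2.png');st()
u=proj('wrist',P,[.596,.003,.1]);print(u)
x,y=u.astype(int);z=im[y-75:y+75,x-90:x+90]
cv2.imwrite('pics/w2z.png',cv2.resize(z,None,fx=4,fy=4,interpolation=cv2.INTER_CUBIC))
```

```text
t 12.2 q6 -33.48 F [0.2 0.2 0.7] M [-0.029 -0.188 -0.068] e6 -0.009 g 0.0 w 91.0 p [0.594 0.003 0.063]
 t 13.88 q6 -95.66 F [-0.2 -0.7  0.1] M [ 0.085 -0.108 -0.009] e6 -0.035 g 0.0 w 90.94 p [0.5648 0.003  0.2093]
[322.16668499 233.80578215]
```

View pics/w2z.png

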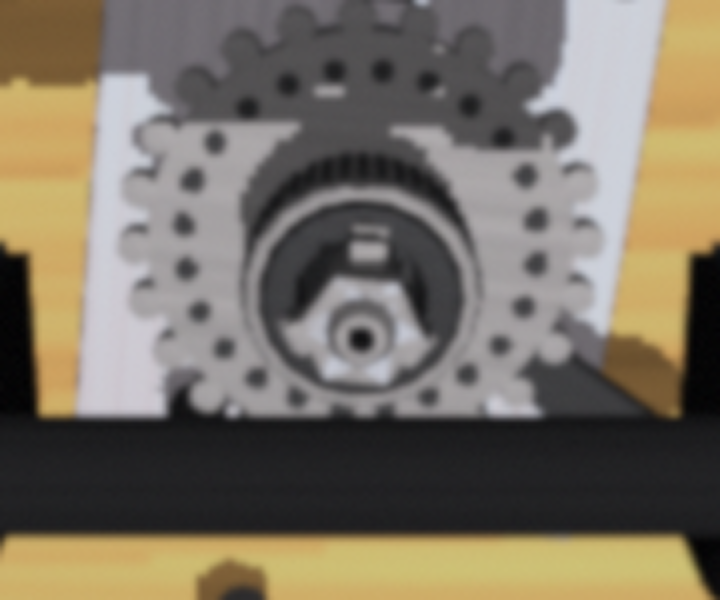

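Run:
```python
from h import *
P=np.load('pics/w2.png.npy')
f=lambda u,z:ray('wrist',P,(232+u[0]/4,158+u[1]/4),z)
c=f((362,290),.096);print('axis',c, 'dia',np.linalg.norm(f((243,290),.096)-f((480,290),.096)),np.linalg.norm(f((362,184),.096)-f((362,397),.096)))
for n,u in dict(outer=(369,233),inner=(368,262),l=(350,248),r=(388,248)).items():
    p=f(u,.106);print(n,p.round(4),'r',np.linalg.norm((p-c)[:2]).round(4))
print('nozzle top',f((360,338),.1215))
P0=np.load('pics/w0.png.npy');g=lambda u,z:ray('wrist',P0,(235+u[0]/3.8,112+u[1]/3.8),z)
c0=g((281,340),.096)
for u in((285,278),(285,312)):p=g(u,.106);print('before r',np.linalg.norm((p-c0)[:2]).round(4))
print('nozzle0',g((277,369),.1215)-c0,f((360,338),.1215)-c)
```

```text
axis [0.5941805  0.00332047 0.096     ] dia 0.05523664943291434 0.05244644062222931
outer [0.5773 0.0049 0.106 ] r 0.0169
inner [0.5841 0.0046 0.106 ] r 0.0102
l [0.5808 0.0006 0.106 ] r 0.0136
r [0.5808 0.0091 0.106 ] r 0.0146
nozzle top [0.59613932 0.00281461 0.1215    ]
before r 0.022
before r 0.0115
nozzle0 [ 0.00241804 -0.00024326  0.0255    ] [ 0.00195882 -0.00050586  0.0255    ]
```

Jaw 2 has moved in about 5 mm and the nozzle looks centred, so the sleeve is near contact. I'll regrip on the corrected axis and turn in small steps, reading torque after settling.

Run:
```python
from h import *
c=[.596,.0032]
ctrl.goto([*c,.17],down(105))
print(ctrl.move_l([*c,.063],vel=.15,contact_N=8))
ctrl.command_gripper(0.0);st('grip')
q0=np.array(ctrl.current_q())
for d in (1,2,3,4,5,6):
    q=q0.copy();q[5]+=d;ctrl.movej(q);st(d)
    if ctrl.current_wrist_torque()[2]>1.2:break
```

```text
False
grip t 15.78 q6 -110.43 F [-0.9  3.7  2.8] M [ 0.746  0.017 -0.049] e6 -0.094 g 30.0 w 52.19 p [0.596  0.0034 0.0631]
1 t 16.03 q6 -109.43 F [-1.5  2.2  2.4] M [0.411 0.119 0.303] e6 0.567 g 30.0 w 51.86 p [0.5959 0.0034 0.0631]
2 t 16.28 q6 -108.44 F [-2.   2.   1.9] M [0.405 0.172 0.445] e6 0.699 g 30.0 w 51.86 p [0.5959 0.0034 0.0631]
3 t 16.53 q6 -107.43 F [-2.4  1.8  2.5] M [0.378 0.236 0.327] e6 0.488 g 30.0 w 52.1 p [0.5959 0.0035 0.0631]
4 t 16.78 q6 -106.43 F [-1.7  1.8  1.6] M [0.374 0.318 0.33 ] e6 0.492 g 30.0 w 51.18 p [0.5959 0.0034 0.0631]
5 t 17.03 q6 -105.43 F [-2.1  2.6  2. ] M [0.442 0.219 0.354] e6 0.552 g 30.0 w 51.82 p [0.5959 0.0035 0.0631]
6 t 17.28 q6 -104.43 F [-1.7  2.2  1.4] M [0.493 0.241 0.339] e6 0.505 g 30.0 w 51.63 p [0.596  0.0034 0.0631]
```

Run:
```python
from h import *
q0=np.array(ctrl.current_q());q0[5]=-104.43
for d in (4,8,12,15,18,21,24):
    q=q0.copy();q[5]+=d;ctrl.movej(q);a=ctrl.current_wrist_torque()[2];ctrl.sleep(.05);
    print(d,'a',round(a,3),end=' ');st()
    if ctrl.current_wrist_torque()[2]>.9:break
```

```text
4 a -0.076  t 17.58 q6 -100.54 F [-1.9  2.   2.3] M [ 0.383  0.253 -0.057] e6 0.276 g 30.0 w 51.27 p [0.596  0.0034 0.0631]
8 a 0.104  t 17.88 q6 -96.59 F [-2.7  2.4  2.5] M [0.438 0.221 0.131] e6 0.339 g 30.0 w 51.44 p [0.596  0.0034 0.0631]
12 a 0.188  t 18.18 q6 -92.6 F [-1.4  1.1  2.4] M [0.306 0.137 0.204] e6 0.416 g 30.0 w 51.35 p [0.596  0.0034 0.0631]
15 a 0.292  t 18.48 q6 -89.57 F [-2.   1.2  1.1] M [0.238 0.054 0.256] e6 0.405 g 30.0 w 51.32 p [0.596  0.0034 0.0631]
18 a 0.286  t 18.78 q6 -86.56 F [-1.4  0.8  2.2] M [0.055 0.129 0.338] e6 0.488 g 30.0 w 51.63 p [0.596  0.0034 0.0631]
21 a 0.415  t 19.08 q6 -83.56 F [ 0.5 -0.3  2.5] M [-0.055 -0.223  0.434] e6 0.572 g 30.0 w 51.48 p [0.5962 0.0033 0.0631]
24 a 0.553  t 19.38 q6 -80.56 F [ 0.9 -2.9  1.6] M [-0.287 -0.319  0.511] e6 0.697 g 30.0 w 51.73 p [0.5962 0.0033 0.0632]
```

Run:
```python
from h import *
q0=np.array(ctrl.current_q());q0[5]=-80.43
for d in (2,4,6,8,10,12,14,16):
    q=q0.copy();q[5]+=d;ctrl.movej(q);a=ctrl.current_wrist_torque()[2];
    print(d,end=' ');st()
    if a>1.2:break
```

```text
2  t 19.63 q6 -78.52 F [ 0.3 -1.2  2.7] M [-0.181 -0.212  0.943] e6 1.299 g 30.0 w 51.72 p [0.5963 0.0033 0.0632]
4  t 19.88 q6 -76.51 F [ 0.1 -1.3  2.3] M [-0.289 -0.234  0.86 ] e6 1.258 g 30.0 w 51.91 p [0.5963 0.0032 0.0632]
6  t 20.13 q6 -74.5 F [ 0.3 -2.1  5.1] M [-0.338 -0.085  0.748] e6 1.149 g 30.0 w 52.41 p [0.5962 0.0033 0.0632]
8  t 20.38 q6 -72.51 F [ 0.2 -3.7  4.2] M [-0.509 -0.177  0.837] e6 1.263 g 30.0 w 52.73 p [0.5963 0.0032 0.0632]
10  t 20.63 q6 -70.47 F [-1.  -3.3  5.6] M [-0.55  -0.035  0.734] e6 1.018 g 30.0 w 52.69 p [0.5962 0.0032 0.0632]
12  t 20.88 q6 -68.49 F [ 0.4 -4.8  5.3] M [-0.743 -0.091  0.59 ] e6 0.989 g 30.0 w 53.11 p [0.5963 0.0031 0.0632]
14  t 21.13 q6 -66.5 F [-0.1 -5.2  4.9] M [-0.884 -0.147  0.593] e6 0.969 g 30.0 w 52.87 p [0.5963 0.0031 0.0632]
16  t 21.38 q6 -64.51 F [-0.2 -4.7  4.4] M [-0.926 -0.13   0.631] e6 0.917 g 30.0 w 53.27 p [0.5963 0.0031 0.0632]
```

The torque peaked near 0.95 and then slipped, so the sleeve may be near 1.1. I'll release and take a close view to measure all three jaws.

Run:
```python
from h import *
ctrl.command_gripper(1.0)
ctrl.move_l([.596,.003,.15],vel=.25)
ctrl.goto([.604,.003,.15],down(90))
im,P=snap('wrist','w3.png');st()
u=proj('wrist',P,[.596,.003,.1]);print(u)
x,y=u.astype(int);z=im[y-50:y+50,x-60:x+60]
cv2.imwrite('pics/w3z.png',cv2.resize(z,None,fx=6,fy=6,interpolation=cv2.INTER_CUBIC));print(x-60,y-50)
```

```text
t 23.27 q6 -95.21 F [ 0.5  0.6 -0.2] M [ 0.121 -0.132  0.009] e6 -0.158 g 0.0 w 91.0 p [0.6035 0.003  0.1493]
[322.24289253 211.29085318]
262 161
```

View pics/w3z.png

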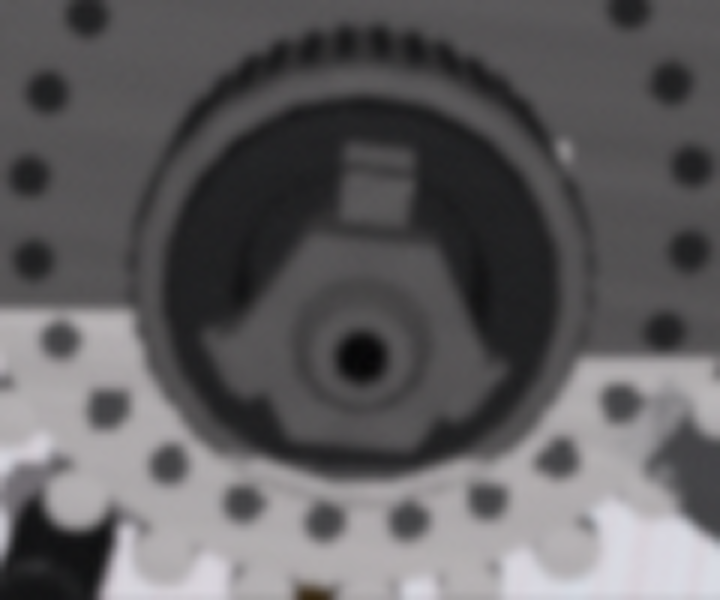

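Jaw outer-end top edges are at about (378,168), (223,366) and (484,395) in the crop.

Run:
```python
from h import *
P=np.load('pics/w3.png.npy')
f=lambda u,z:ray('wrist',P,(262+u[0]/6,161+u[1]/6),z)
A=[f(u,.106)[:2] for u in((378,168),(223,366),(484,395))]
def circ(A):
    M=np.c_[2*np.array(A),np.ones(3)];s=np.linalg.solve(M,(np.array(A)**2).sum(1));return s[:2],np.sqrt(s[2]+s[:2]@s[:2])
print(np.round(A,4),circ(A))
c=circ(A)[0]
print([np.degrees(np.arctan2(*(a-c)[::-1])) for a in A])
print('widths',np.linalg.norm(f((343,166),.106)-f((414,174),.106)),np.linalg.norm(f((203,333),.106)-f((243,400),.106)),np.linalg.norm(f((508,365),.106)-f((460,425),.106)))
rim=[f(u,.096)[:2] for u in((130,280),(595,280),(365,62))];print('rim',circ(rim))
rin=[f(u,.096)[:2] for u in((165,290),(560,290),(365,97),(365,478))];print('inner',circ(rin[:3]),rin)
print('nozzle',f((361,357),.1215))
```

```text
[[ 0.5786  0.0049]
 [ 0.602  -0.0131]
 [ 0.6057  0.0173]] (array([0.5957881, 0.0030334]), np.float64(0.017326212208831158))
[np.float64(173.81176200040815), np.float64(-68.91723729692426), np.float64(55.277098778437136)]
widths 0.008100872303588995 0.009332979042909802 0.009188849713660921
rim (array([0.5960296, 0.0031323]), np.float64(0.028028865082445953))
inner (array([0.59594301, 0.00313374]), np.float64(0.02380122942275946)) [array([ 0.5955958 , -0.02066496]), array([0.59573323, 0.02693404]), array([0.57214431, 0.00348057]), array([0.61977355, 0.00339186])]
nozzle [0.59609643 0.00290243 0.1215    ]
```

The three-jaw circle gives a centre of (0.5958, 0.0030), and the rim gives a radius of 28.0 mm, as it should be. I need the starting jaw radius for reference, so I'll compare w0 and w2 enlarged.

Run:
```python
import cv2,numpy as np
a=cv2.imread('pics/w0.png')[175:225,283:333];b=cv2.imread('pics/w2.png')[200:250,297:347]
r=lambda i:cv2.resize(i,(400,400),interpolation=cv2.INTER_CUBIC)
cv2.imwrite('pics/cmp.png',np.hstack([r(a),r(b)]))
```

```text
(no output)
```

View pics/cmp.png

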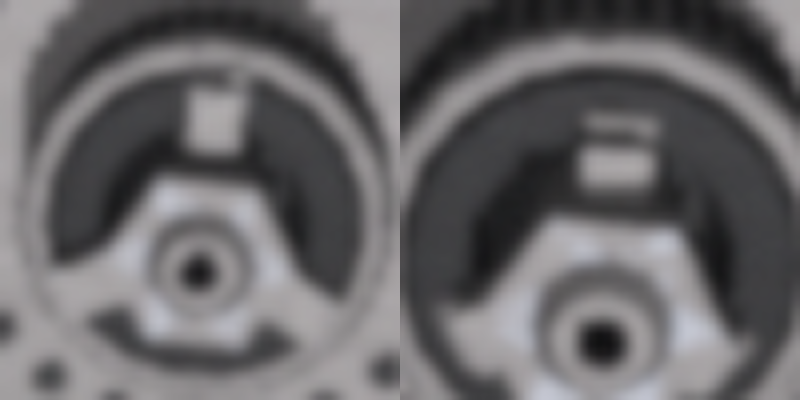

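Outer top edges are at (218,88) in the left half (w0) and (217,147) in the right half (w2).

Run:
```python
from h import *
for n,o,u,rim,nz in(('w0',(283,175),(218,88),[(20,210),(392,210),(208,38)],(198,272)),('w2',(297,200),(217,147),[],(202,342))):
    P=np.load(f'pics/{n}.png.npy');f=lambda u,z:ray('wrist',P,(o[0]+u[0]/8,o[1]+u[1]/8),z)
    p=f(u,.106);print(n,p,np.linalg.norm(p[:2]-[.596,.0031]),'noz',f(nz,.1215))
    if rim:
        A=np.array([f(r,.096)[:2] for r in rim]);s=np.linalg.solve(np.c_[2*A,np.ones(3)],(A**2).sum(1));print('rim',s[:2],np.sqrt(s[2]+s[:2]@s[:2]))
```

```text
w0 [0.57388734 0.00564176 0.106     ] 0.02225826213362364 noz [0.59713791 0.00312387 0.1215    ]
rim [0.59636541 0.00328556] 0.027980068430560227
w2 [0.57929326 0.00474957 0.106     ] 0.016787981014483814 noz [0.59636827 0.00302869 0.1215    ]
```

Jaw travel is about 5.1 mm, so the sleeve stands at roughly 1.1. To be sure it is tight, I'll add one short brisk 10° turn from a fresh grip.

Run:
```python
from h import *
c=[.596,.0031]
ctrl.move_l([*c,.063],vel=.2,contact_N=8)
ctrl.command_gripper(0.0);st('grip')
q=np.array(ctrl.current_q());q[5]+=10;ctrl.movej(q);st('turned')
for i in range(3):ctrl.sleep(.05);st()
```

```text
grip t 24.53 q6 -95.45 F [0.5 3.8 4.3] M [0.817 0.018 0.254] e6 0.264 g 30.0 w 51.56 p [0.5961 0.0034 0.0632]
turned t 24.82 q6 -85.67 F [-1.   1.6  3. ] M [ 0.181 -0.032  0.261] e6 1.871 g 30.0 w 51.95 p [0.5961 0.0033 0.0632]
 t 24.88 q6 -85.7 F [-0.   0.6  2.9] M [ 0.188 -0.018  0.273] e6 0.773 g 30.0 w 51.92 p [0.5961 0.0033 0.0632]
 t 24.93 q6 -85.67 F [-1.3  1.1  2.9] M [ 0.24  -0.014  0.315] e6 0.384 g 30.0 w 51.95 p [0.5961 0.0033 0.0632]
 t 24.98 q6 -85.63 F [-1.2  2.   3.2] M [ 0.217 -0.056  0.437] e6 0.328 g 30.0 w 51.79 p [0.5961 0.0033 0.0632]
```

The brisk turn left a standing spring-back moment of +0.3 to +0.45 N·m, against −0.5 when idle, so the sleeve is tight at about 1.15 to 1.2. Next I'll release it and take the lever.

```bash
cat >> h.py <<'E'
C=np.array([.596,.0031]);YAW=-6.6;R=.118
def pose(th,z=.065):
    b=np.radians(60+YAW+th);return [C[0]+R*np.cos(b),C[1]+R*np.sin(b),z],down(60+YAW+th-90)
def tang(th):
    b=np.radians(60+YAW+th);F=np.array(ctrl.current_contact_force())[:2]
    return round(-F@[-np.sin(b),np.cos(b)],2),round(F@[np.cos(b),np.sin(b)],2)
def lever():
    d=np.array(ctrl.current_tool_pos())[:2]-C;return round(np.degrees(np.arctan2(d[1],d[0]))-60-YAW,2),round(np.hypot(*d)*1e3,1)
E
python3 - <<'E'
from h import *
ctrl.command_gripper(1.0);ctrl.move_l([*C,.17],vel=.25)
p,o=pose(0,.17);ctrl.goto(p,o);st()
p,o=pose(0);print(ctrl.move_l(p,vel=.15,contact_N=8));ctrl.command_gripper(0.0);st('held');print(lever(),tang(0))
E
```

```text
t 28.27 q6 39.83 F [-0.4  0.2 -0.6] M [-0.065 -0.067  0.043] e6 0.051 g 0.0 w 91.21 p [0.6662 0.0977 0.1697]
False
held t 30.18 q6 39.87 F [ 0.7 -1.1 -1.4] M [-0.107 -0.197  0.059] e6 0.005 g 30.0 w 20.98 p [0.6664 0.0978 0.065 ]
(np.float64(-0.05), np.float64(118.0)) (np.float64(1.18), np.float64(-0.45))
```

The handle is held. I'll swing it, reading the push every 5°.

Run:
```python
from h import *
for th in [3,6,9,12,15,20,25,30,35,40,45,50,53,56]:
    p,o=pose(th);ctrl.move_l(p,vel=.06,ori=o)
    print(th,lever(),'tang,rad',tang(th),'t',round(ctrl.current_t(),2))
st()
```

```text
3 (np.float64(2.79), np.float64(118.0)) tang,rad (np.float64(4.97), np.float64(-0.41)) t 30.43
6 (np.float64(5.88), np.float64(118.0)) tang,rad (np.float64(3.74), np.float64(-0.28)) t 30.68
9 (np.float64(9.01), np.float64(118.1)) tang,rad (np.float64(1.89), np.float64(1.76)) t 30.93
12 (np.float64(12.15), np.float64(118.1)) tang,rad (np.float64(-1.34), np.float64(1.8)) t 31.18
15 (np.float64(14.82), np.float64(118.1)) tang,rad (np.float64(3.49), np.float64(0.8)) t 31.43
20 (np.float64(19.82), np.float64(118.1)) tang,rad (np.float64(4.88), np.float64(0.68)) t 31.76
25 (np.float64(25.02), np.float64(118.1)) tang,rad (np.float64(2.84), np.float64(1.31)) t 32.08
30 (np.float64(29.8), np.float64(118.2)) tang,rad (np.float64(3.65), np.float64(3.26)) t 32.41
35 (np.float64(34.74), np.float64(118.2)) tang,rad (np.float64(4.61), np.float64(2.9)) t 32.73
40 (np.float64(39.97), np.float64(118.2)) tang,rad (np.float64(3.76), np.float64(4.26)) t 33.06
45 (np.float64(44.76), np.float64(118.2)) tang,rad (np.float64(4.69), np.float64(4.97)) t 33.38
50 (np.float64(49.73), np.float64(118.2)) tang,rad (np.float64(5.28), np.float64(5.32)) t 33.71
53 (np.float64(52.84), np.float64(118.2)) tang,rad (np.float64(4.65), np.float64(6.66)) t 33.96
56 (np.float64(56.16), np.float64(118.3)) tang,rad (np.float64(1.51), np.float64(5.1)) t 34.21
 t 34.21 q6 -13.67 F [-0.3  5.3 -1.2] M [0.87  0.027 0.058] e6 -0.503 g 30.0 w 21.0 p [0.5564 0.1145 0.065 ]
```

Run:
```python
from h import *
for th in [57.5,58.5,59.3,60,60.5]:
    p,o=pose(th);ctrl.move_l(p,vel=.03,ori=o);ctrl.sleep(.05)
    print(th,lever(),'tang,rad',tang(th),'t',round(ctrl.current_t(),2))
ctrl.sleep(.4);print(lever(),tang(60));st()
w,_=snap('wrist','w5.png');s,_=snap('scene','s5.png')
z=cv2.resize(s[190:280,250:360],(400,327),interpolation=cv2.INTER_CUBIC)
cv2.imwrite('pics/fin.png',np.hstack([z,cv2.resize(w,(400,327))]))
```

```text
57.5 (np.float64(57.55), np.float64(118.2)) tang,rad (np.float64(1.59), np.float64(5.13)) t 34.51
58.5 (np.float64(58.45), np.float64(118.2)) tang,rad (np.float64(3.12), np.float64(5.43)) t 34.81
59.3 (np.float64(59.2), np.float64(118.2)) tang,rad (np.float64(3.66), np.float64(5.9)) t 35.11
60 (np.float64(59.76), np.float64(118.2)) tang,rad (np.float64(5.16), np.float64(5.91)) t 35.41
60.5 (np.float64(60.02), np.float64(118.2)) tang,rad (np.float64(8.25), np.float64(6.43)) t 35.71
(np.float64(60.02), np.float64(118.2)) (np.float64(7.42), np.float64(7.54))
 t 36.11 q6 -18.41 F [ 3.8  9.9 -5.3] M [ 1.684 -0.948  0.073] e6 -0.003 g 30.0 w 21.17 p [0.549  0.1115 0.065 ]
```

View pics/fin.png

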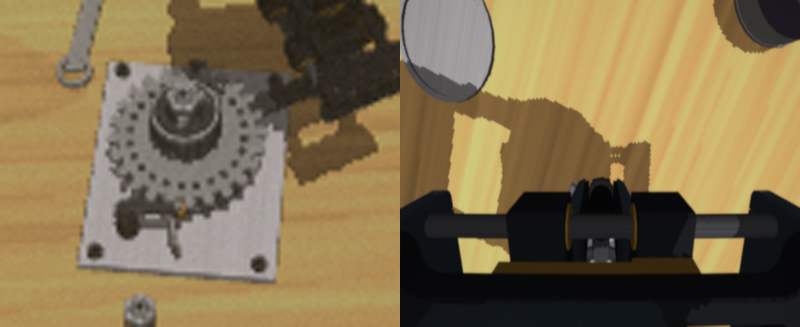

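The final picture shows the lever held in the gripper near 120° from the fixture's x axis, the roller between teeth, and the nozzle seated in the chuck. The push jumped from 1.5 to about 7.5 N at 60°, which is the fourth click.

Run:
```python
from h import *
print(lever(),ctrl.current_t());print(ctrl.sign_off())
```

```text
(np.float64(60.02), np.float64(118.2)) 36.2083
the job is handed in; nothing more can be done
None
```

I handed the job in at 36.2 s with the lever held still in the fourth notch (60.0°); the nozzle looks tight, though I inferred the sleeve angle (about 1.1 to 1.2) from jaw travel and wrist torque, as the grip slipped on it along the way.

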